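Seat the hexagonal wick plug in the self-watering pot

TASK

Pick the blue wick plug out of the grey saucer by its white tab, bring it to the orange self-watering pot, and gently shuffle and turn it on the pot's grey platform until its hexagonal barrel drops into the six-sided pocket and its round flange sits flat on the platform all round; only then let go of it, not while it still rides on top. Use only light pressure, never more than 25 N on the pot, and leave the other things on the bench, the pot and the saucer where they are.

Things in the scene. Friction and masses are not known exactly. Their poses are not given: they have to be found in the camera images.
- plug: Wick plug, 56 mm tall, 80 g. Blue hexagonal barrel, 40 mm across flats, 16 mm long, square-edged; above it a round blue flange, 58 mm across, 4 mm thick; above that a white grip tab. Origin: centre of the barrel's flat underside, z up. Two of the flats face plug +x and -x; the hexagon repeats every 60 degrees. Starts upright on the saucer's floor.
- plug_tab (a point): Middle of the plug's white upright grip tab, 38 mm above the plug's origin. The tab is 34 mm long (plug x), 14 mm thick (plug y) and 36 mm tall (20 to 56 mm above the plug's origin).
- pot: Orange self-watering pot fixed to the bench, 172 mm across the rim, 80 mm tall; origin at the centre of its underside, z up. A grey platform with a hexagonal pocket lies in its mouth. When the plug is seated its flange rests on the platform and its origin is 60 mm above the pot's origin. Pressed with over about 3 N the platform sinks on a soft seal, about 2 N per mm, 7 mm at most, and springs back.
- pocket (a point): NOMINAL pocket centre, on the pot's axis, level with the platform top (76 mm above the bench, 4 mm below the rim). The through pocket is a hexagon 42 mm across flats, nominally two flats facing pot +x and -x, but clipped in with play: truly up to 2 mm off in x and in y and turned up to 29 degrees, not shown by any reading. It yields sideways at about 12 N, or 0.3 N m.
- saucer: Grey silicone saucer, 120 mm across, 14 mm tall with a raised rim, loose on the bench; origin at the centre of its underside. The plug starts near its middle.
- bottle: Green glass bottle with a screw cap, 66 mm across, 190 mm tall, origin at the centre of its underside; stands or lies loose on the bench; leave it alone.
- trowel: Steel trowel lying flat along its x, about 305 mm long, up to 62 mm wide, 26 mm tall, wooden handle to -x; origin on the bench near the joint of handle and blade; stands or lies loose on the bench; leave it alone.
- marker: Bamboo plant marker, 150 x 22 x 6 mm, long axis x, origin at the centre of its underside; stands or lies loose on the bench; leave it alone.
- clay_pot: Small open terracotta pot, 90 mm across, 80 mm tall, origin at the centre of its underside; stands or lies loose on the bench; leave it alone.
- jar: Glass jar with a yellow lid, 70 mm across, 90 mm tall, origin at the centre of its underside; stands or lies loose on the bench; leave it alone.
- brush: Hand brush lying along its x, handle to -x; stands or lies loose on the bench; leave it alone.

How it is judged:
On the way, in this order (a step that is already met when the one before it is completed fails the run):
1. the plug is lifted clear of the saucer (height (world z) of plug above 0.04 m and contact force between plug and saucer below 0.05 N), for 0.2 s.
2. the plug sits fully down in the pot's pocket (z of plug in the frame of pot between 0.0575 and 0.0625 m and horizontal distance between plug and pot below 0.01 m and angle between plug's own z axis and vertical below 0.07 rad), for 0.2 s.
At the end, for the whole second after the job is handed in: The plug stands upright (within 4 degrees) and at rest in the pot's pocket, its origin 60 mm above the pot's origin (within 2.5 mm) and within 10 mm of the pot's axis, released; the saucer is within 40 mm and every bystander within 30 mm of where it started (all of step 2 and linear speed of plug below 0.02 m/s and distance of saucer from where it was at the start of the episode below 0.04 m and distance of each of bottle, trowel, marker, clay_pot, jar, brush from where it was at the start of the episode below 0.03 m); the robot touches nothing.
It fails at once if the plug is let go while it still rides on the platform instead of in the pocket (contact force between plug and pot above 0.2 N and contact force between the fingers and plug below 0.05 N and z of plug in the frame of pot above 0.068 m).
It fails at once if the plug is pressed against the pot or its platform with more than 25 N (contact force between plug and pot above 25 N).
It fails at once if the robot itself bears on the pot with more than 25 N (contact force between any of the fingers, the arm and pot above 25 N).
It fails at once if a bystander is pushed more than 30 mm away (distance of any of bottle, trowel, marker, clay_pot, jar, brush from where it was at the start of the episode above 0.03 m).
It also fails if it takes over 72 s, if anything falls off the work surface, if the arm or the gripper's body presses on something with over 40 N, if the wrist force passes 120 N, or if a joint passes its speed limit or range.

ROBOT

A 6-joint arm with a two-finger parallel gripper is mounted at the origin on the work surface. World frame = base frame: x ahead of the robot, y to its left, z up, the work surface at z = 0. Lengths are in m, angles in rad, forces in N, time in s.
With the tool pointing down it reaches from about 0.3 to 0.775 m from the base axis. Payload 14.6 kg.
Tool frame: the origin (TCP) lies at the very end of the fingers, on their centre line; the grasp point (between the pads) lies 19 mm behind it; z points along the fingers, y is the line along which they close (so a half turn about z gives the same grasp; the last joint's range is limited). The gripper opens to 94 mm and grips with 3 to 60 N. Pads are 16 mm wide; open, the fingers measure 119 mm over their backs; the gripper's body (75 mm by 177 mm) begins 78 mm behind the grasp point.
Start: joints at [1.16, 0.3, 1.521, -0, 1.321, -0.067], TCP at [0.185, 0.518, 0.205] pointing down, gripper open.
Joint ranges: [-3.03, 3.03], [-0.79, 2.21], [0.23, 2.52], [-1.04, 4.18], [0, 3.07], [-2.55, 2.55]. Speed limits (rad/s): [2.22, 2.22, 2.57, 3.14, 3.14, 3.14].

INTERFACE

Orientations are given as [roll, pitch, yaw] about the fixed x, y, z axes, in that order (R = Rz(yaw) Ry(pitch) Rx(roll)).
In Python, from station import ctrl gives the robot as it stands.
- The arm moves only by the tool carry_out, never from a script. Its argument "motion" is text: rows parted by semicolons, each of 7 numbers parted by spaces: the shift along the world's x, y, z in m, then the turn, a rotation vector about the world's x, y, z in degrees, then the closure in counts, from 0 (fully open) to 255 (shut). In form: dx dy dz wx wy wz hand; .... A call has 1 to 20 rows; each row shifts and turns the commanded pose from where the row before left it; what a row does not reach is not made up. A row lasts 1/12 s, in which the tool goes at most 41.7 mm and 7.16 degrees, less where a joint would pass 70% of its speed; a pose out of reach is approached as far as the arm can. A call is refused whole if a number of a shift passes 0.0417 or a number of a turn 7.16, either way. A call with a gripper value outside its range is refused whole. The fingers move at their own pace and stop on an object; "grip_force" is the grip in N (left out, the last holds). Time passes only in rows, so rows that do not move let the fingers close. It gives the time, the measured TCP pose, the force, the opening and the grip force at its end, in the units of the state.
- ctrl.get_obs(): the state, without advancing time (a new reading comes with each control period).
- ctrl.camera(name): name is "scene" or "top" or "wrist"; returns a dict with "pixels" (420x560x3 uint8, red, green, blue), "range_z" (420x560 float32, m along the optical axis (not along the pixel's ray), 0 where there is no reading), "K" (3x3 intrinsics, pixels), "dist" ([k1, k2, p1, p2, k3] as OpenCV has them; the pictures are not rectified), "position" and "attitude" of the camera in the world. Camera axes: x right, y up, looking along -z (the intrinsics and any distortion apply to the point x, -y, -z); pixel columns grow to the right and rows downward; lengths in m; the calibration is good to about 2 mm. A picture is of the moment at which its call begins.
- ctrl.hand_in(): hands the job in; it is judged then, once.
The state is a dict: "time_s": time; "qpos": joint angles; "joint_vel": joint speeds; "tau": joint torques, N m; "ee_pos": TCP position; "eef_rot": TCP orientation; "force": force on the tool from outside, world axes, zero at the start; "moment": the same for the moment, N m; "grip_width": finger opening in m; "grip_force": force on a finger pad.
Only numpy, scipy, OpenCV 4.12 (cv2) and the standard library are available. Lean on these libraries where they do the work, as an engineer would, in place of code of your own. Each camera call takes 0.05 s, during which the arm holds its last target. There are 200 camera calls.

## Working session

There is one attempt and no reset: what is moved stays moved. The work goes in short steps, Python scripts to look and compute and a tool call to move; the robot and the scene stay as the last step left them, time stands still between calls to the robot, and variables do not carry over. Pictures are saved under pics/ and viewed, at most 10 in all, crops included, and the job is handed in when it is done.

Besides the shell and the picture viewer there is one more tool, called by a JSON object that holds its "fn" and its "kwargs". carry_out: Moves the arm, as the interface text tells. Its arguments: {"type":"object","properties":{"motion":{"type":"string"},"grip_force":{"type":"number"}},"required":["motion"]}

```bash
mkdir -p pics; cat > h.py <<'E'
import numpy as np, cv2
from station import ctrl
def rot(a):
    a=np.array(a,float)
    if a.shape==(3,3): return a
    from scipy.spatial.transform import Rotation as R
    if a.size==3: return R.from_euler('xyz',a).as_matrix()
    return None
def snap(n,f=None):
    c=ctrl.camera(n)
    if f: cv2.imwrite('pics/'+f,c['pixels'][:,:,::-1])
    return c
def cloud(c):
    h,w=c['range_z'].shape
    u,v=np.meshgrid(np.arange(w),np.arange(h))
    p=cv2.undistortPoints(np.stack([u,v],-1).reshape(-1,1,2).astype(np.float64),c['K'],np.array(c['dist'])).reshape(h,w,2)
    d=c['range_z'][...,None]
    P=np.concatenate([p[...,:1]*d,-p[...,1:]*d,-d],-1)
    W=P@rot(c['attitude']).T+np.array(c['position'])
    W[c['range_z']<=0]=np.nan
    return W
E
python3 - <<'E'
from h import *
c=snap('top','top.png')
print(c['attitude'],c['position'],c['K'],c['dist'])
o=ctrl.get_obs();print({k:np.round(v,4) for k,v in o.items()})
c2=snap('scene','scene.png');print(c2['attitude'],c2['position'])
for c in (c,c2):
    W=cloud(c);H=cv2.cvtColor(c['pixels'],cv2.COLOR_RGB2HSV);h,s,v=[H[...,i].astype(int) for i in range(3)]
    for n,m in dict(blue=(abs(h-110)<15)&(s>110),orange=(abs(h-11)<8)&(s>150)).items():
        m=m&(v>50);q=W[m];q=q[~np.isnan(q[:,0])];ys,xs=np.nonzero(m)
        if len(q): print(n,len(q),np.percentile(q,[2,50,98],0).round(4).tolist(),xs.min(),xs.max(),ys.min(),ys.max())
E
```

```text
[ 0.15910486 -0.0061052  -1.55033056] [0.37303191 0.02313967 1.4164596 ] [[460.93550487   0.         276.91301121]
 [  0.         460.93550487 214.93092741]
 [  0.           0.           1.        ]] [-0.10179415  0.          0.          0.          0.        ]
{'time_s': np.float64(0.05), 'qpos': array([ 1.1604,  0.3005,  1.5216, -0.    ,  1.3207, -0.0666]), 'joint_vel': array([ 0.0011, -0.0006, -0.0003, -0.0007,  0.0006, -0.0001]), 'tau': array([ 1.20000e-03, -5.33211e+01, -3.53699e+01,  7.10000e-02,
        2.37000e-02, -1.00000e-04]), 'ee_pos': array([0.1853, 0.5176, 0.2049]), 'eef_rot': array([-3.1405e+00, -1.0000e-04,  2.7978e+00]), 'force': array([-0.3451,  0.0699,  0.4908]), 'moment': array([ 0.0186, -0.0146, -0.0007]), 'grip_force': np.float64(0.0), 'grip_width': np.float64(0.094)}
[ 0.71305113 -0.01797458  2.32283503] [1.14033989 0.51844588 0.95153015]
blue 1303 [[0.3083, 0.135, -0.4201], [0.4152, 1.0825, -0.4087], [0.5378, 1.1514, 0.0288]] 0 240 237 298
orange 1243 [[0.4636, -0.6765, -0.003], [0.5602, -0.1804, 0.0402], [0.9798, 0.4326, 0.0837]] 27 535 98 415
blue 4977 [[-0.821, -1.4973, -0.425], [-0.7836, -0.7138, -0.1555], [0.494, 0.2809, 0.0269]] 248 559 0 245
orange 1297 [[0.4161, -0.2564, -0.0019], [0.5932, -0.1223, 0.0489], [0.9448, 0.3719, 0.0812]] 194 369 149 419
```

View pics/top.png

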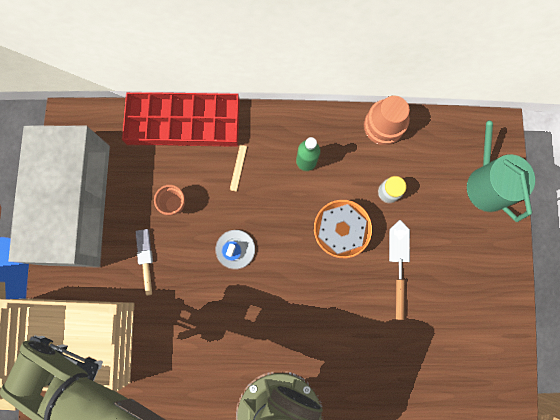

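View pics/scene.png

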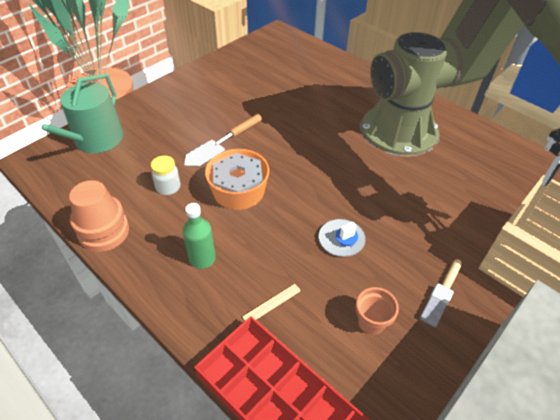

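The top view shows the saucer at about (235,250) with the white tab at (232,248), and the pot at (343,229) with its pocket in the middle. I'll measure these now.

```bash
python3 - <<'E'
from h import *
c=snap('top');W=cloud(c);H=cv2.cvtColor(c['pixels'],cv2.COLOR_RGB2HSV);h,s,v=[H[...,i].astype(int) for i in range(3)]
def box(m,x0,x1,y0,y1):
    z=np.zeros_like(m);z[y0:y1,x0:x1]=m[y0:y1,x0:x1];return z
def rep(n,m):
    q=W[m];q=q[~np.isnan(q[:,0])];(cx,cy),r=cv2.minEnclosingCircle(q[:,:2].astype(np.float32))
    rc=cv2.minAreaRect((q[:,:2]*1000).astype(np.float32))
    print(n,len(q),'med',np.median(q,0).round(4),'mean',q.mean(0).round(4),'circ',round(cx,4),round(cy,4),round(r,4),'rect',rc)
Z=W[...,2]
rep('tab',box((s<60)&(v>190)&(Z>.045),215,255,230,270))
rep('blue',box((abs(h-110)<15)&(s>110),215,255,230,270))
rep('saucer',box((Z>.005)&(s<60),205,265,225,275))
rep('rim',box((abs(h-11)<8)&(s>120)&(Z>.07),305,380,190,265))
rep('hole',box((abs(h-11)<12)&(s>100),330,357,216,242))
rep('bench',box(Z<.02,260,300,200,280))
E
```

```text
tab 56 med [0.4863 0.1554 0.0617] mean [0.4862 0.1552 0.0608] circ 0.4854 0.1547 0.017 rect ((485.899169921875, 156.23568725585938), (13.271286010742188, 32.366432189941406), 73.25530242919922)
blue 191 med [0.4829 0.1493 0.0255] mean [0.4839 0.1542 0.0246] circ 0.4866 0.1562 0.0292 rect ((484.9368591308594, 155.31085205078125), (54.387203216552734, 55.8790397644043), 43.77330780029297)
saucer 867 med [0.4921 0.1435 0.0124] mean [0.4923 0.1439 0.0155] circ 0.4906 0.147 0.0604 rect ((491.62786865234375, 145.30670166015625), (115.64620208740234, 115.6212158203125), 64.99117279052734)
rim 314 med [ 0.577  -0.1814  0.0789] mean [ 0.5645 -0.1773  0.0783] circ 0.5536 -0.1738 0.0867 rect ((552.7403564453125, -173.94464111328125), (169.03549194335938, 168.3592987060547), 1.0413708686828613)
hole 148 med [ 0.5605 -0.1834  0.0057] mean [ 0.5608 -0.1833  0.007 ] circ 0.5572 -0.183 0.0252 rect ((559.5635986328125, -181.63467407226562), (41.998573303222656, 43.0390625), 45.02932357788086)
bench 3191 med [0.5237 0.0096 0.0006] mean [0.5243 0.0096 0.0007] circ 0.5257 0.0099 0.1368 rect ((525.8212890625, 9.45407485961914), (246.45216369628906, 122.38056182861328), 1.1753722429275513)
```

{"fn": "carry_out", "kwargs": {"motion": "0.010 -0.012 0 0 0 0 0;0.020 -0.024 0 0 0 0 0;0.020 -0.024 0 0 0 0 0;0.020 -0.024 0 0 0 0 0;0.020 -0.024 0 0 0 0 0;0.020 -0.024 0 0 0 0 0;0.020 -0.024 0 0 0 0 0;0.020 -0.024 0 0 0 0 0;0.020 -0.024 0 0 0 0 0;0.020 -0.024 0 0 0 0 0;0.020 -0.024 0 0 0 0 0;0.020 -0.024 0 0 0 0 0;0.020 -0.024 0 0 0 0 0;0.020 -0.024 0 0 0 0 0;0.020 -0.024 0 0 0 0 0;0.011 -0.015 0 0 0 0 0;0 0 0 0 0 0 0;0 0 0 0 0 0 0"}}

```text
time_s: 1.65
ee_pos: [0.4864, 0.1544, 0.2051]
eef_rot: [-3.141, -0.001, 2.796]
force: [-0.5, -0.0, 0.4]
grip_width: 0.0942
grip_force: 0.0
```

```bash
python3 - <<'E'
from h import *
o=ctrl.get_obs();print(o['ee_pos'],o['eef_rot'],o['time_s'])
c=snap('wrist','w1.png');print(c['attitude'],c['position'])
W=cloud(c);H=cv2.cvtColor(c['pixels'],cv2.COLOR_RGB2HSV);h,s,v=[H[...,i].astype(int) for i in range(3)]
Z=W[...,2];near=np.hypot(W[...,0]-.486,W[...,1]-.155)<.04
for n,m in dict(tab=near&(s<60)&(Z>.052)&(Z<.075),blue=near&(abs(h-110)<15)&(s>110)&(Z>.018)).items():
    q=W[m];print(n,len(q),q.mean(0),cv2.minAreaRect((q[:,:2]*1000).astype(np.float32)),cv2.minEnclosingCircle(q[:,:2].astype(np.float32)))
E
```

```text
[0.48640339 0.15437372 0.20510227] [-3.14131276e+00 -6.76329918e-04  2.79607117e+00] 1.65
[-2.77494951e-01 -7.02042811e-04  1.22479579e+00] [0.41027051 0.18230874 0.38435531]
tab 429 [0.48262692 0.15682796 0.06083607] ((483.3766174316406, 156.31710815429688), (13.885953903198242, 33.51205825805664), 70.47953796386719) ((0.4833173453807831, 0.15597453713417053), 0.01790704019367695)
blue 1320 [0.48086851 0.15728888 0.0250094 ] ((482.9736328125, 156.6229705810547), (57.256832122802734, 56.195106506347656), 75.33629608154297) ((0.4837370812892914, 0.15608926117420197), 0.02917957678437233)
```

View pics/w1.png

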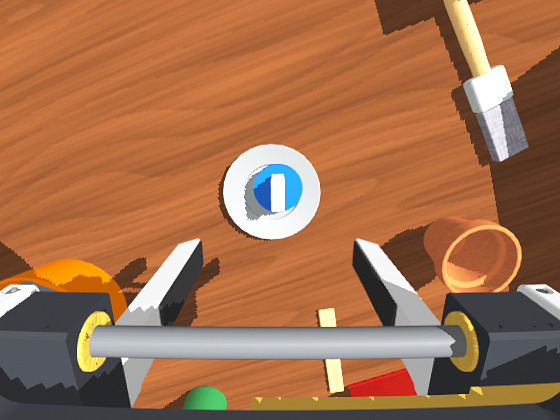

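The wrist view shows the tab at about (278,193), centred between the fingers and already lined up with them at 70.5°. I'll descend and grip.

{"fn": "carry_out", "kwargs": {"motion": "-0.003 0.0017 -0.01 0 0 0 0;0 0 -0.025 0 0 0 0;0 0 -0.025 0 0 0 0;0 0 -0.025 0 0 0 0;0 0 -0.025 0 0 0 0;0 0 -0.025 0 0 0 0;0 0 -0.02 0 0 0 0;0 0 -0.015 0 0 0 0;0 0 -0.005 0 0 0 0;0 0 0 0 0 0 0;0 0 0 0 0 0 255;0 0 0 0 0 0 255;0 0 0 0 0 0 255;0 0 0 0 0 0 255;0 0 0 0 0 0 255;0 0 0 0 0 0 255;0 0 0 0 0 0 255;0 0 0 0 0 0 255;0 0 0 0 0 0 255", "grip_force": 30}}

```text
time_s: 3.28
ee_pos: [0.4834, 0.1565, 0.0304]
eef_rot: [-3.142, -0.0, 2.798]
force: [0.3, -0.6, 0.1]
grip_width: 0.0373
grip_force: 0.0
```

{"fn": "carry_out", "kwargs": {"motion": "0 0 0 0 0 0 255;0 0 0 0 0 0 255;0 0 0 0 0 0 255;0 0 0 0 0 0 255;0 0 0 0 0 0 255;0 0 0 0 0 0 255"}}

```text
time_s: 3.78
ee_pos: [0.4834, 0.1565, 0.0304]
eef_rot: [-3.142, -0.0, 2.798]
force: [-0.7, -0.2, -0.2]
grip_width: 0.0136
grip_force: 30.0
```

{"fn": "carry_out", "kwargs": {"motion": "0 0 0.01 0 0 0 255;0 0 0.02 0 0 0 255;0 0 0.03 0 0 0 255;0 0 0.03 0 0 0 255;0 0 0.03 0 0 0 255;0 0 0.03 0 0 0 255;0.002 -0.01 0.02 0 0 0 255;0.005 -0.024 0 0 0 0 255;0.005 -0.024 0 0 0 0 255;0.005 -0.024 0 0 0 0 255;0.005 -0.024 0 0 0 0 255;0.005 -0.024 0 0 0 0 255;0.005 -0.024 0 0 0 0 255;0.005 -0.024 0 0 0 0 255;0.005 -0.024 0 0 0 0 255;0.005 -0.024 0 0 0 0 255;0.005 -0.015 0 0 0 0 255;0 0 0 0 0 0 255;0 0 0 0 0 0 255"}}

```text
time_s: 5.37
ee_pos: [0.5352, -0.0848, 0.2008]
eef_rot: [3.142, -0.0, 2.797]
force: [-0.5, 0.1, -1.3]
grip_width: 0.0137
grip_force: 30.0
```

```bash
python3 - <<'E'
from h import *
o=ctrl.get_obs();print(o['ee_pos'],o['eef_rot'],o['force'])
c=snap('wrist','w2.png');print(c['attitude'],c['position'])
W=cloud(c);H=cv2.cvtColor(c['pixels'],cv2.COLOR_RGB2HSV);h,s,v=[H[...,i].astype(int) for i in range(3)]
Z=W[...,2];d=np.hypot(W[...,0]-.5536,W[...,1]+.1738)
for n,m in dict(rim=(d>.07)&(d<.1)&(Z>.077)&(Z<.085),plat=(d<.078)&(Z>.071)&(Z<.0775)).items():
    q=W[m];print(n,len(q),q.mean(0),np.median(q[:,2]),cv2.minEnclosingCircle(q[:,:2].astype(np.float32)))
np.save('w2.npy',W)
E
```

```text
[ 0.53521879 -0.0847984   0.20079644] [ 3.14150069e+00 -7.82070887e-05  2.79651935e+00] [-0.52251809  0.09914665 -1.33857269]
[-2.78105903e-01 -1.13929850e-03  1.22520184e+00] [ 0.45895769 -0.05692984  0.38001185]
rim 1280 [ 0.50992007 -0.19302436  0.0794242 ] 0.07951840276688399 ((0.5504335761070251, -0.17453397810459137), 0.08594668656587601)
plat 8671 [ 0.53939317 -0.1802014   0.0756725 ] 0.07571967688214659 ((0.5508538484573364, -0.17338714003562927), 0.07484468817710876)
```

View pics/w2.png

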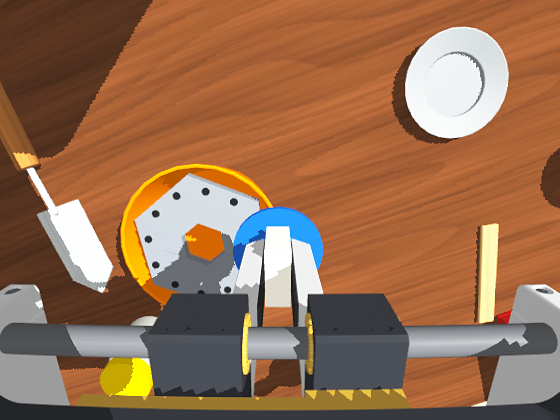

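The view shows the pot with its pocket at about (204,243), partly lit, and the plug held straight at (278,240). I'll measure the pocket outline on the z=0.076 plane.

```bash
cat >> h.py <<'E'
def cast(c,uv,z):
    p=cv2.undistortPoints(np.array(uv,float).reshape(-1,1,2),c['K'],np.array(c['dist'])).reshape(-1,2)
    d=np.c_[p[:,0],-p[:,1],-np.ones(len(p))]@rot(c['attitude']).T
    C=np.array(c['position']);return C+d*((z-C[2])/d[:,2])[:,None]
def hexa(P):  # boundary pts -> centre, angle of flat normal mod 60 (deg), radius at flats
    from scipy.optimize import least_squares
    def f(x):
        r=P-x[:2];a=np.arctan2(r[:,1],r[:,0])-x[2]
        a=(a+np.pi/6)%(np.pi/3)-np.pi/6
        return np.hypot(*r.T)*np.cos(a)-x[3]
    return min((least_squares(f,[*P.mean(0),t,.021],loss='soft_l1',f_scale=.0007,x_scale=[.01,.01,.3,.01]) for t in np.radians([0,15,30,45])),key=lambda s:s.cost)
E
python3 - <<'E'
from h import *
c=snap('wrist');W=cloud(c);Z=W[...,2];H=cv2.cvtColor(c['pixels'],cv2.COLOR_RGB2HSV)
for n,m in dict(depth=(Z<.0735),col=(abs(H[...,0].astype(int)-13)<10)&(H[...,1]>150)).items():
    b=np.zeros(Z.shape,np.uint8);b[212:272,178:230]=m[212:272,178:230]
    k=max(cv2.findContours(b,cv2.RETR_EXTERNAL,cv2.CHAIN_APPROX_NONE)[0],key=cv2.contourArea)
    P=cast(c,k.reshape(-1,2),.076)[:,:2];s=hexa(P)
    print(n,len(P),cv2.boundingRect(k),s.x[:2],np.degrees(s.x[2])%60,s.x[3],np.abs(s.fun).mean())
E
```

```text
depth 116 (181, 224, 43, 41) [ 0.55122182 -0.17319079] 18.662274525243813 0.02014826407607316 0.0003705303095964645
col 117 (185, 224, 39, 37) [ 0.550008   -0.17031962] 17.45365818924463 0.017768264653509117 0.0011344709411801898
```

{"fn": "carry_out", "kwargs": {"motion": "0.0016 -0.0088 0 0 0 -2.15 255;0.0016 -0.0088 0 0 0 -2.15 255;0.0016 -0.0088 0 0 0 -2.15 255;0.0016 -0.0088 0 0 0 -2.15 255;0.0016 -0.0088 0 0 0 -2.15 255;0.0016 -0.0088 0 0 0 -2.15 255;0.0016 -0.0088 0 0 0 -2.15 255;0.0016 -0.0088 0 0 0 -2.15 255;0.0016 -0.0088 0 0 0 -2.15 255;0.0016 -0.0092 0 0 0 -2.15 255;0 0 -0.02 0 0 0 255;0 0 -0.02 0 0 0 255;0 0 -0.02 0 0 0 255;0 0 -0.02 0 0 0 255;0 0 -0.012 0 0 0 255;0 0 0 0 0 0 255;0 0 0 0 0 0 255;0 0 0 0 0 0 255"}}

```text
time_s: 6.97
ee_pos: [0.552, -0.1732, 0.1097]
eef_rot: [3.141, 0.002, 2.422]
force: [-0.1, -0.3, -1.1]
grip_width: 0.0134
grip_force: 30.0
```

```bash
python3 - <<'E'
from h import *
o=ctrl.get_obs();print(o['ee_pos'],np.degrees(o['eef_rot']),o['force'],o['moment'])
E
```

```text
[ 0.55199544 -0.17322839  0.10969805] [1.79966851e+02 9.00154148e-02 1.38777466e+02] [-0.08574536 -0.25561075 -1.14792175] [-0.06117674 -0.03983269  0.00739901]
```

{"fn": "carry_out", "kwargs": {"motion": "-0.0008 0 -0.002 0 0 0 255;0 0 -0.002 0 0 0 255;0 0 -0.002 0 0 0 255;0 0 -0.001 0 0 0 255;0 0 -0.001 0 0 0 255;0 0 -0.001 0 0 0 255;0 0 -0.001 0 0 0 255;0 0 0 0 0 0 255;0 0 0 0 0 0 255"}}

```text
time_s: 7.72
ee_pos: [0.5506, -0.1729, 0.0984]
eef_rot: [-3.142, -0.0, 2.423]
force: [0.7, -0.3, -0.6]
grip_width: 0.0139
grip_force: 30.0
```

{"fn": "carry_out", "kwargs": {"motion": "0 0 -0.001 0 0 0 255;0 0 -0.001 0 0 0 255;0 0 -0.001 0 0 0 255;0 0 0 0 0 0 255;0 0 0 0 0 0 255"}}

```text
time_s: 8.13
ee_pos: [0.5506, -0.1729, 0.0954]
eef_rot: [-3.142, -0.0, 2.423]
force: [0.7, 0.1, -1.4]
grip_width: 0.0138
grip_force: 30.0
```

No contact force, and the barrel is already about 6 mm into the pocket. I'll carry on down.

{"fn": "carry_out", "kwargs": {"motion": "0 0 -0.001 0 0 0 255;0 0 -0.001 0 0 0 255;0 0 -0.001 0 0 0 255;0 0 -0.001 0 0 0 255;0 0 -0.001 0 0 0 255;0 0 -0.001 0 0 0 255;0 0 -0.001 0 0 0 255;0 0 0 0 0 0 255;0 0 0 0 0 0 255"}}

```text
time_s: 8.88
ee_pos: [0.5506, -0.1729, 0.0884]
eef_rot: [-3.142, -0.0, 2.423]
force: [-0.7, -0.1, -0.7]
grip_width: 0.0135
grip_force: 30.0
```

{"fn": "carry_out", "kwargs": {"motion": "0 0 -0.001 0 0 0 255;0 0 -0.001 0 0 0 255;0 0 0 0 0 0 255;0 0 -0.001 0 0 0 255;0 0 0 0 0 0 255;0 0 0 0 0 0 255"}}

```text
time_s: 9.38
ee_pos: [0.5506, -0.1729, 0.0854]
eef_rot: [-3.142, -0.0, 2.423]
force: [-0.3, 0.8, -1.3]
grip_width: 0.0138
grip_force: 30.0
```

{"fn": "carry_out", "kwargs": {"motion": "0 0 -0.0007 0 0 0 255;0 0 0 0 0 0 255;0 0 -0.0007 0 0 0 255;0 0 0 0 0 0 255;0 0 0 0 0 0 255"}}

```text
time_s: 9.8
ee_pos: [0.5506, -0.1729, 0.0842]
eef_rot: [3.142, 0.0, 2.423]
force: [-1.7, -0.2, 4.1]
grip_width: 0.0136
grip_force: 30.0
```

```bash
python3 - <<'E'
from h import *
o=ctrl.get_obs();print(o['ee_pos'],o['force'],o['moment'])
for n in('wrist','scene'):
    c=snap(n);W=cloud(c);H=cv2.cvtColor(c['pixels'],cv2.COLOR_RGB2HSV)
    m=(abs(H[...,0].astype(int)-108)<15)&(H[...,1]>110)&(np.hypot(W[...,0]-.5512,W[...,1]+.1732)<.034)&(W[...,2]>.05)
    q=W[m];print(n,len(q),np.percentile(q[:,2],[5,25,50,75,95]) if len(q) else '')
E
```

```text
[ 0.55061273 -0.1729147   0.08423156] [-1.68398309 -0.2028846   4.11366974] [ 0.0731525   0.37355722 -0.03541423]
wrist 2413 [0.07730138 0.07828891 0.07875163 0.07918681 0.07982827]
scene 108 [0.07551862 0.07764945 0.07890407 0.07997734 0.08134518]
```

Contact force is about 5 N and the flange top sits at 0.079, so the plug is seated with the platform barely pressed. I'll relax and release.

{"fn": "carry_out", "kwargs": {"motion": "0 0 0.0007 0 0 0 255;0 0 0 0 0 0 255;0 0 0 0 0 0 150;0 0 0 0 0 0 150;0 0 0 0 0 0 150;0 0 0 0 0 0 150;0 0 0 0 0 0 150;0 0 0 0 0 0 150;0 0 0 0 0 0 150;0 0 0 0 0 0 150"}}

```text
time_s: 10.73
ee_pos: [0.5506, -0.1729, 0.0847]
eef_rot: [-3.142, 0.0, 2.423]
force: [-0.3, 0.5, 0.2]
grip_width: 0.0389
grip_force: 0.0
```

{"fn": "carry_out", "kwargs": {"motion": "0 0 0.01 0 0 0 150;0 0 0.02 0 0 0 150;0 0 0.02 0 0 0 150;0 0 0.02 0 0 0 150;0 0 0.02 0 0 0 150;0 0 0.02 0 0 0 150;0 0 0.02 0 0 0 150;0 0 0 0 0 0 150;0 0 0 0 0 0 150"}}

```text
time_s: 11.48
ee_pos: [0.5508, -0.173, 0.216]
eef_rot: [3.141, 0.002, 2.423]
force: [0.5, 0.4, -1.1]
grip_width: 0.0389
grip_force: 0.0
```

```bash
python3 - <<'E'
from h import *
o=ctrl.get_obs();print(o['ee_pos'],o['force'])
c=snap('wrist','w3.png');W=cloud(c);H=cv2.cvtColor(c['pixels'],cv2.COLOR_RGB2HSV)
near=np.hypot(W[...,0]-.5512,W[...,1]+.1732)<.034
m=(abs(H[...,0].astype(int)-108)<15)&(H[...,1]>110)&near&(W[...,2]>.05)
q=W[m];A=np.c_[q[:,:2]-q[:,:2].mean(0),np.ones(len(q))]
print(np.median(q,0),np.linalg.lstsq(A,q[:,2],rcond=None)[0],cv2.minEnclosingCircle(q[:,:2].astype(np.float32)))
p=W[near&(W[...,2]>.105)&(W[...,2]<.13)&(H[...,1]<70)];print('tabtop',np.median(p,0))
E
```

```text
[ 0.55084644 -0.17299432  0.21603145] [ 0.5411551   0.4481062  -1.12223576]
[ 0.54748163 -0.16947035  0.07999687] [-0.14271067 -0.03508024  0.08436532] ((0.548617959022522, -0.17334985733032227), 0.0314931683242321)
tabtop [ 0.54999829 -0.17223964  0.11589743]
```

View pics/w3.png

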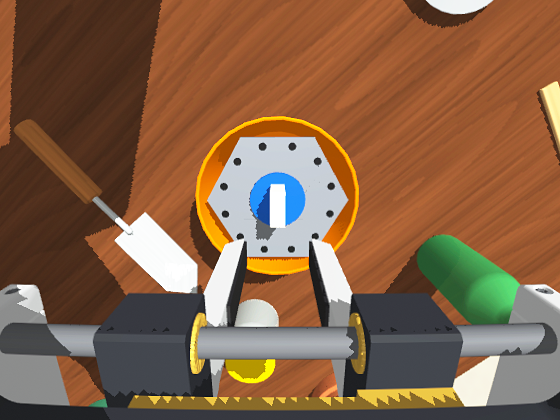

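The plug stands in the pot at (277,198). Its flange top is at 0.080 and its tab top at 0.116, exactly the seated heights, and the fingers are clear. I'll hand it in.

```bash
python3 -c "
from station import ctrl
print(ctrl.hand_in())"
```

```text
the job is handed in; nothing more can be done
None
```

The plug sits fully in the pot's pocket by my last camera check (flange top 80 mm, tab top 116 mm above the bench), it's released with the arm clear, and the job was handed in at about 11.5 s; hand-in returned no verdict.

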